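# Lower the bonding press onto the ear mould

## Task

Two identical small bonding presses stand on the clinic's counter, both with their foot raised; one of them has a freshly glued ear mould on the round anvil under its foot. Push that press's lever all the way down so that the foot clamps the mould where it lies, then let go. Leave the empty press with its foot raised.

Things in the scene. Friction and masses are not known exactly. Their poses are not given: they have to be found in the camera images.
- press_lever_paddle (a point): Centre of the black thumb paddle at the lever's end, loaded press: 20 mm wide (x: level, the hinge axis), 28 long (y), 8 thick (z out of its upper face). +y runs along the lever (bar 10 x 7 mm) to its pivot, 80 mm away, 115 mm above the counter, 10 mm outside the end of the press's head (28 mm wide, top at 134 mm). The lever juts out beyond the head; axes turn with it.
- press_lever (a joint): Lever angle of the loaded press, rad. 0: foot raised, lever 40 degrees above level; grows as the paddle goes down; 1.0: at its stop, 17 degrees below level. Starts at 0 to 0.2. Moves at about 4 N on the paddle, 6 N at the end; stays where left. The foot (rubber pad, 26 mm, sprung) sinks with it, meets the mould at 0.8 and then presses on it.
- mould_center (a point): Centre, half-way up, of the flesh-coloured ear mould on the loaded press: oval base 48 (x) by 30 mm with a dome, 22 mm high, 30 g, loose, on a steel anvil 52 mm across, top 18 mm above the counter. The foot is above it, 30 mm from the lever's pivot towards the column. Similar moulds on the counter or in a tray are not part of the job.
- spare_lever (a joint): Lever angle of the empty press, rad: same build and meaning; starts at 0 to 0.2, to stay raised. Each press is a grey C-shaped stand fixed to the counter, 150 mm long, 100 wide, 134 high: column at one end, head reaching over the anvil, lever at the head's free end.
Not all that is in view belongs to the job. Leave any purple look-alike of the part that bears spare_lever alone.

How it is judged (in metres and radians):
At the end, for the whole second after the job is handed in: The loaded press's lever stands within 0.15 rad (about 9 degrees) of its lower stop (above 0.85), so the foot clamps the mould; the mould lies within 12 mm of where it was and within 0.2 rad of upright; the empty press's lever is still raised (below 0.4) (value of joint press_lever above 0.85 rad and distance of mould_center from where it was at the start of the episode below 0.012 m and angle between mould_center's own z axis and vertical below 0.2 rad and value of joint spare_lever below 0.4 rad); the robot touches nothing.
It fails at once if the empty press's lever is pushed down (above 0.4) (value of joint spare_lever above 0.4 rad).
It fails at once if the mould is knocked over (tilted more than 0.5 rad) (angle between mould_center's own z axis and vertical above 0.5 rad).
It also fails if it takes over 32 s, if anything falls off the work surface, if the arm or the gripper's body presses on something with over 40 N, if the wrist force passes 120 N, or if a joint passes its speed limit or range.

## Robot

A 7-joint arm with a two-finger parallel gripper is mounted at the origin on the work surface. World frame = base frame: x ahead of the robot, y to its left, z up, the work surface at z = 0. Lengths are in mm, angles in rad, forces in N, time in s.
With the tool pointing down it reaches from about 425 to 875 mm from the base axis. Payload 8.4 kg.
Tool frame: the origin (TCP) lies at the very end of the fingers, on their centre line; the grasp point (between the pads) lies 19 mm behind it; z points along the fingers, y is the line along which they close (so a half turn about z gives the same grasp; the last joint's range is limited). The gripper opens to 87 mm and grips with 3 to 60 N. Pads are 19 mm wide; open, the fingers measure 117 mm over their backs; the gripper's body (75 mm by 190 mm) begins 51 mm behind the grasp point.
Start: joints at [-1.293, 0.333, 0.04, 1.465, -0.013, 1.343, -0.059], TCP at [239.164, 604.371, 222.546] pointing down, gripper open.
Joint ranges: [-2.58, 2.58], [-0.38, 2.09], [-1.3, 1.39], [0.25, 2.4], [-1.5, 4.64], [0.08, 2.09], [-2.65, 2.65]. Speed limits (rad/s): [2.22, 2.22, 2.79, 2.79, 3.14, 3.14, 3.14].

## Interface

Orientations are given as a unit quaternion [w, x, y, z].
In Python, from plant import r gives the robot as it stands.
- The arm moves only by the tool move_arm, never from a script. Its argument "steps" is a list of rows, each an object with "gripper": the gripper's target within -1 to 1 (fully open at 1, half-way at 0, shut at -1); "xyz": the shift along the tool's x, y, z in cm, a list of three; "spin": the turn about the tool's z in rad. In form: [{"gripper": gripper, "xyz": [dx, dy, dz], "spin": spin}, ...]. A call has 1 to 5 rows; each row is the pose to reach, as a shift and turn from the pose commanded when the call began, along the tool's axes at that moment; what a row does not reach only later rows make up. A row lasts 1/8 s, in which the tool goes at most 62.5 mm and 10.7 degrees, less where a joint would pass 70% of its speed; a pose out of reach is approached as far as the arm can. A call with a gripper value outside its range is refused whole. The fingers move at their own pace and stop on an object; "force" is the grip in N (left out, the last holds). Time passes only in rows, so rows that repeat a pose let the fingers close. It gives the time, the measured TCP pose, the force, the opening and the grip force at its end, in the units of the state.
- r.sense(): the state, without advancing time (a new reading comes with each control period).
- r.snapshot(name): name is "scene" or "side" or "wrist"; returns the picture (420x560x3 uint8, blue, green, red); there is no depth.
- r.get_calibration(name): a dict with "fx", "fy", "cx", "cy" (pixels), "R" (3x3) and "t" (3): a world point X has camera coordinates R X + t. Camera axes: x right, y down, z forward; pixel columns grow to the right and rows downward; lengths in mm; the calibration is good to about 2 mm. A picture is of the moment at which its call begins: read the wrist's pose just before it. get_calibration takes no time and is no camera call; for the wrist camera it gives the pose at the moment of the call.
- r.close_job(): hands the job in; it is judged then, once.
The state is a dict: "clock": time; "joint_pos": joint angles; "joint_velocities": joint speeds; "joint_torque": joint torques, N m; "ee_pos": TCP position; "tool_rot": TCP orientation; "force": force on the tool from outside, world axes, zero at the start; "wrist_torque": the same for the moment, N m; "width": opening from 0.0 (shut) to 1.0 (fully open); "grasp_force": force on a finger pad.
Only numpy, scipy, OpenCV 4.12 (cv2) and the standard library are available. Lean on these libraries where they do the work, as an engineer would, in place of code of your own. Each camera call takes 0.05 s, during which the arm holds its last target. There are 200 camera calls.

## Working session

There is one attempt and no reset: what is moved stays moved. The work goes in short steps, Python scripts to look and compute and a tool call to move; the robot and the scene stay as the last step left them, time stands still between calls to the robot, and variables do not carry over. Pictures are saved under pics/ and viewed, at most 10 in all, crops included, and the job is handed in when it is done.

Besides the shell and the picture viewer there is one more tool, called after "Request:" by a JSON object that holds its "name" and its "arguments", one argument or row to a line. move_arm: Moves the arm, as the interface text tells. Its arguments: {"type":"object","properties":{"steps":{"type":"array","items":{"type":"object","properties":{"gripper":{"type":"number"},"xyz":{"type":"array","items":{"type":"number"}},"spin":{"type":"number"}}}},"force":{"type":"number"}},"required":["steps"]}

```bash
mkdir -p pics; python3 - <<'E'
from plant import r
import cv2,json
s=r.sense();print(s['clock'],s['ee_pos'],s['tool_rot'],s['width'])
for n in ("scene","side"):
    cv2.imwrite(f"pics/{n}1.png",r.snapshot(n))
    c=r.get_calibration(n);print(n,{k:(v.tolist() if hasattr(v,'tolist') else v) for k,v in c.items()})
E
```

```text
0.0 [239.02063571 603.95378757 221.67902768] [-9.35678390e-05  1.87302879e-01  9.82301886e-01 -7.92344121e-04] 1.0029839021081985
scene {'fx': 516.4059247963659, 'fy': 516.4059247963659, 'cx': 286.3126369159854, 'cy': 211.8008441917263, 'R': [[-0.24628067763368425, 0.9691777711269305, 0.006346320014661645], [0.5454269739522785, 0.1440068587644266, -0.825694520215596], [-0.8011586883442967, -0.19989115183578696, -0.5640818056879768]], 't': [151.31289237081688, -183.81808895349573, 1574.155937105277]}
side {'fx': 416.37810391856635, 'fy': 416.37810391856635, 'cx': 279.0026676211628, 'cy': 206.0417821613754, 'R': [[-0.953989554964983, -0.2987821643937015, -0.025162417569240456], [-0.13467962653129148, 0.5019712645447382, -0.8543338034800849], [0.2678905134847173, -0.8116366599726575, -0.5191152135829993]], 't': [500.0392152114877, 182.6426491647349, 682.6645960721823]}
```

View pics/scene1.png

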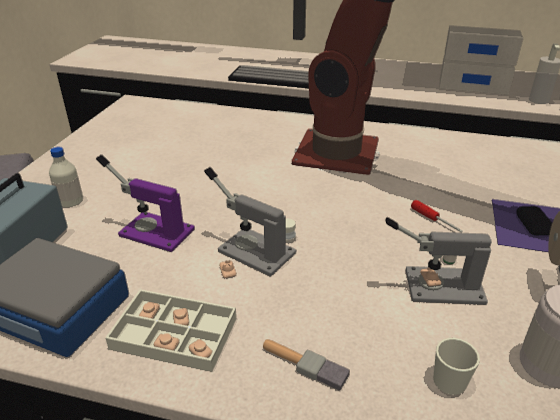

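View pics/side1.png

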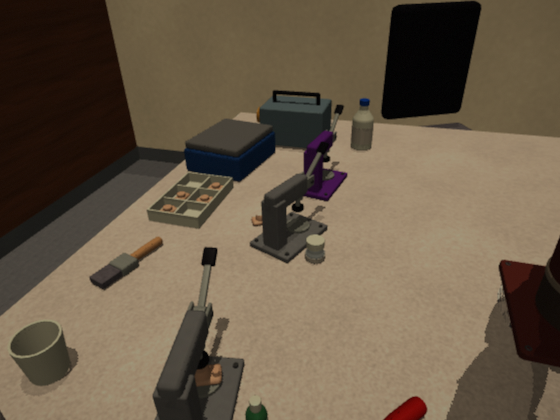

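The scene view shows a mould on the anvil of the right-hand grey press, at about (431,277). The middle grey press is empty, with its mould on the counter beside it. The loaded press's paddle is at about (392,223) in the scene view and (209,257) in the side view. I'll zoom in on both.

```bash
python3 - <<'E'
import cv2,numpy as np
a=cv2.imread("pics/scene1.png")[205:315,370:500];b=cv2.imread("pics/side1.png")[240:420,140:260]
a=cv2.resize(a,None,fx=3.3,fy=3.3,interpolation=cv2.INTER_CUBIC);b=cv2.resize(b,None,fx=3.3,fy=3.3,interpolation=cv2.INTER_CUBIC)
o=np.zeros((594,a.shape[1]+b.shape[1],3),np.uint8);o[:a.shape[0],:a.shape[1]]=a;o[:b.shape[0],a.shape[1]:]=b;print(o.shape,a.shape)
o=np.clip(o*1.6,0,255).astype(np.uint8)
cv2.imwrite("pics/crop1.png",o[:,:800])
E
```

```text
(594, 825, 3) (363, 429, 3)
```

View pics/crop1.png

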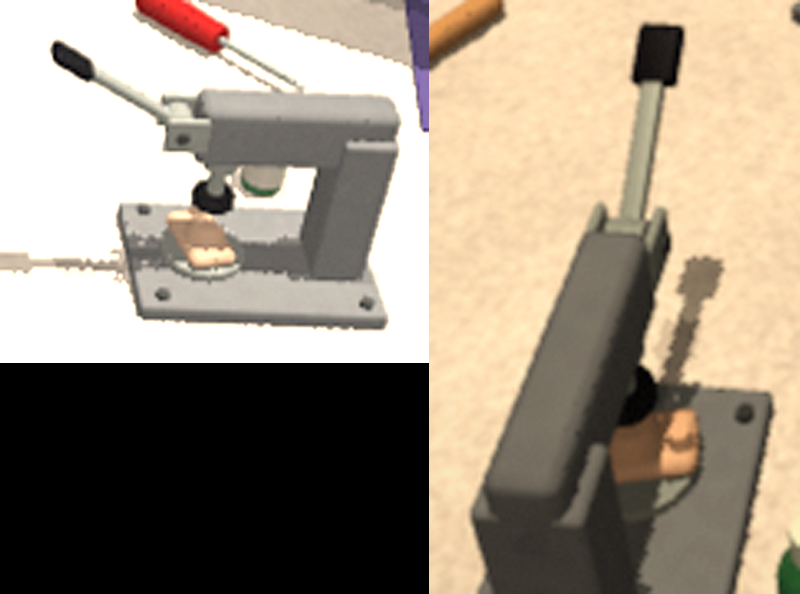

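The crops show the paddle at scene (392.1,223.2) and side (209.1,256.7), and the pivot near scene (425,247) and side (201,305). Next I triangulate.

```bash
cat > h.py <<'E'
from plant import r
import numpy as np
from scipy.optimize import least_squares
def proj(n,X,c=None):
    c=c or r.get_calibration(n);p=np.array(c['R'])@X+np.array(c['t']);return np.array([c['fx']*p[0]/p[2]+c['cx'],c['fy']*p[1]/p[2]+c['cy']])
def tri(a,b):
    s=least_squares(lambda X:np.r_[proj('scene',X)-a,proj('side',X)-b],[600,300,80]);return s.x,abs(s.fun).max()
def plane(n,uv,z):
    c=r.get_calibration(n);R=np.array(c['R']);o=-R.T@c['t'];d=R.T@[(uv[0]-c['cx'])/c['fx'],(uv[1]-c['cy'])/c['fy'],1];return o+d*(z-o[2])/d[2]
E
python3 - <<'E'
from h import *
np.set_printoptions(precision=1,suppress=True)
S=lambda x,y:np.array([370+x/3.3,205+y/3.3]);D=lambda x,y:np.array([140+(x-429)/3.3,240+y/3.3])
print('paddle',*tri(S(73,60),D(657,55)))
print('pivot',*tri(S(180,130),D(632,215)))
# head top edges at z=134 from side; base corners z~10 from scene
print('side head free end',plane('side',D(615,236),134),'col end',plane('side',D(525,490),134))
print('scene head free top',plane('scene',S(205,97),134),'col',plane('scene',S(395,105),134))
for n,p in dict(nl=(143,318),nr=(385,325),fl=(120,205)).items(): print(n,plane('scene',S(*p),4))
print('mould',*tri(S(202,238),D(655,445)))
E
```

```text
paddle [562.7 196.6 156.4] 0.14171104564553616
pivot [552.7 257.2 117.8] 3.337704131605733
side head free end [544.1 278.9 134. ] col end [520.8 386.8 134. ]
scene head free top [547.9 274.9 134. ] col [527.5 383.2 134. ]
nl [603.8 260.2   4. ]
nr [572.8 402.7   4. ]
fl [500.2 240.4   4. ]
mould [537.6 288.5  21.2] 1.2887605871095502
```

Request:
{"name": "move_arm", "arguments": {
  "steps": [
    {"gripper":-1,"xyz":[-4.6,-2.6,0],"spin":0.18},
    {"gripper":-1,"xyz":[-9.2,-5.2,0],"spin":0.36},
    {"gripper":-1,"xyz":[-13.8,-7.8,0],"spin":0.54},
    {"gripper":-1,"xyz":[-18.2,-10.4,0],"spin":0.72},
    {"gripper":-1,"xyz":[-22.6,-13,0],"spin":0.9}
  ]
}}

```text
clock: 0.72
ee_pos: [402.2, 398.7, 222.3]
tool_rot: [-0.0, 0.598, 0.801, -0.0]
force: [0.3, 0.8, 0.3]
width: 0.518
grasp_force: 0.0
```

```bash
cat >> h.py <<'E'
from scipy.spatial.transform import Rotation
def shift(T):
    s=r.sense();q=s['tool_rot'];R=Rotation.from_quat(np.r_[q[1:],q[0]]).as_matrix()
    print(s['clock'],s['ee_pos'].round(1) if hasattr(s['ee_pos'],'round') else s['ee_pos'],'yaxis deg',np.degrees(np.arctan2(R[1,1],R[0,1])).round(1),'width',s['width'],'F',np.round(s['force'],1))
    print('shift cm',(R.T@(np.array(T)-s['ee_pos'])/10).round(2))
E
python3 -c "
from h import *
shift([563,195,222])"
```

```text
0.725 [402.2 398.7 222.3] yaxis deg 16.5 width 0.5183249711209343 F [0.3 0.8 0.3]
shift cm [-24.1    9.63   0.03]
```

Request:
{"name": "move_arm", "arguments": {
  "steps": [
    {"gripper":-1,"xyz":[-5,2,0],"spin":0.07},
    {"gripper":-1,"xyz":[-10,4,0],"spin":0.07},
    {"gripper":-1,"xyz":[-15,6,0],"spin":0.07},
    {"gripper":-1,"xyz":[-20,8,0],"spin":0.07},
    {"gripper":-1,"xyz":[-24.1,9.6,0],"spin":0.07}
  ]
}}

```text
clock: 1.35
ee_pos: [564.1, 195.3, 222.3]
tool_rot: [0.0, 0.624, 0.781, -0.0]
force: [0.5, 0.4, -0.0]
width: 0.019
grasp_force: 0.0
```

```bash
python3 - <<'E'
from h import *
import cv2
a=r.snapshot('wrist');c=r.get_calibration('wrist');b=r.snapshot('side')
shift([563,195,222])
print(proj('wrist',np.array([562.7,196.6,156.4]),c))
cv2.imwrite('pics/c2.png',np.hstack([cv2.resize(a,(400,300)),cv2.resize(b,(400,300))]))
E
```

```text
1.45 [565.8 191.5 222.3] yaxis deg 12.4 width 0.0063046943335885695 F [-0.2 -0.7  0.7]
shift cm [ 0.4  -0.19  0.03]
[275.43139226 214.84451417]
```

View pics/c2.png

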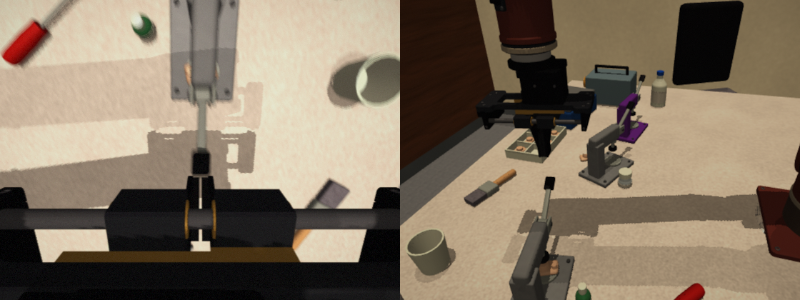

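The wrist view has the finger tips lined up with the paddle at (201,162), about 2 mm off laterally. Now I go down onto it.

Request:
{"name": "move_arm", "arguments": {
  "steps": [
    {"gripper":-1,"xyz":[0.5,-0.2,2]},
    {"gripper":-1,"xyz":[0.5,-0.2,4]},
    {"gripper":-1,"xyz":[0.5,-0.2,5.5]},
    {"gripper":-1,"xyz":[0.5,-0.2,6.5]},
    {"gripper":-1,"xyz":[0.5,-0.2,7.5]}
  ]
}}

```text
invalid input
```

Request:
{"name": "move_arm", "arguments": {
  "steps": [
    {"gripper":-1,"xyz":[-0.1,0,0.8]},
    {"gripper":-1,"xyz":[-0.2,0,1.6]},
    {"gripper":-1,"xyz":[-0.3,0,2.4]},
    {"gripper":-1,"xyz":[-0.3,0,3.2]},
    {"gripper":-1,"xyz":[-0.3,0,3.2]}
  ]
}}

```text
invalid input
```

```bash
python3 - <<'E'
from h import *
import cv2
a=r.snapshot('scene');b=r.snapshot('side')
shift([566,192,97])
a=cv2.resize(a[205:315,360:500],(400,314),interpolation=cv2.INTER_CUBIC);b=cv2.resize(b[220:420,60:315],(400,314),interpolation=cv2.INTER_CUBIC)
cv2.imwrite('pics/c3.png',np.clip(np.hstack([a,b])*1.4,0,255).astype(np.uint8))
E
```

```text
1.55 [563.3 196.7 222.1] yaxis deg 12.7 width 0.009266880220297632 F [-1.3  0.3 -1.3]
shift cm [-0.52  0.17 12.51]
```

View pics/c3.png

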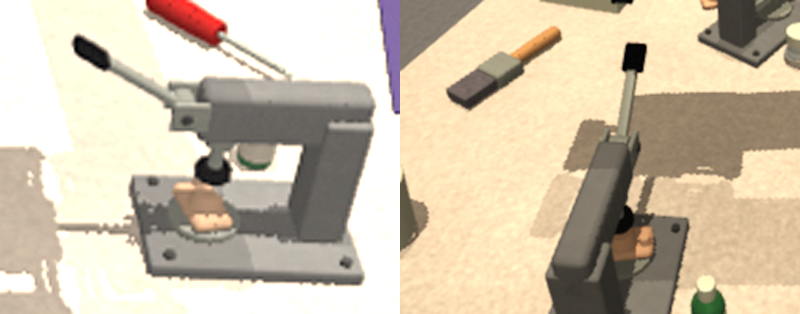

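The picture shows nothing has moved: the calls were refused because spin was missing. The TCP has settled at (563,197), over the paddle.

Request:
{"name": "move_arm", "arguments": {
  "steps": [
    {"gripper":-1,"xyz":[0,0,2],"spin":0},
    {"gripper":-1,"xyz":[0,0,4],"spin":0},
    {"gripper":-1,"xyz":[0,0,5.2],"spin":0},
    {"gripper":-1,"xyz":[0,0,6],"spin":0},
    {"gripper":-1,"xyz":[0,0,6.8],"spin":0}
  ]
}}

```text
clock: 2.17
ee_pos: [563.6, 197.9, 154.9]
tool_rot: [0.0, 0.623, 0.782, 0.001]
force: [-0.1, -0.1, 4.1]
width: 0.007
grasp_force: 1.4
```

Request:
{"name": "move_arm", "arguments": {
  "steps": [
    {"gripper":-1,"xyz":[-0.1,0,0.7],"spin":0},
    {"gripper":-1,"xyz":[-0.2,0,1.4],"spin":0},
    {"gripper":-1,"xyz":[-0.3,0,2.1],"spin":0},
    {"gripper":-1,"xyz":[-0.4,0,2.8],"spin":0},
    {"gripper":-1,"xyz":[-0.4,0,2.8],"spin":0}
  ]
}}

```text
clock: 2.8
ee_pos: [563.5, 193.5, 125.7]
tool_rot: [-0.0, 0.624, 0.782, -0.001]
force: [-0.1, 0.2, -0.3]
width: 0.007
grasp_force: 0.0
```

```bash
python3 - <<'E'
from h import *
import cv2
a=r.snapshot('scene');b=r.snapshot('side')
shift([566,192,97])
a=cv2.resize(a[205:315,360:500],(400,314),interpolation=cv2.INTER_CUBIC);b=cv2.resize(b[220:420,60:315],(400,314),interpolation=cv2.INTER_CUBIC)
cv2.imwrite('pics/c4.png',np.clip(np.hstack([a,b])*1.4,0,255).astype(np.uint8))
E
```

```text
2.9 [563.6 193.8 126.1] yaxis deg 12.8 width 0.0029854929274426567 F [ 0.5 -0.2 -1.1]
shift cm [-0.23  0.2   2.91]
```

View pics/c4.png

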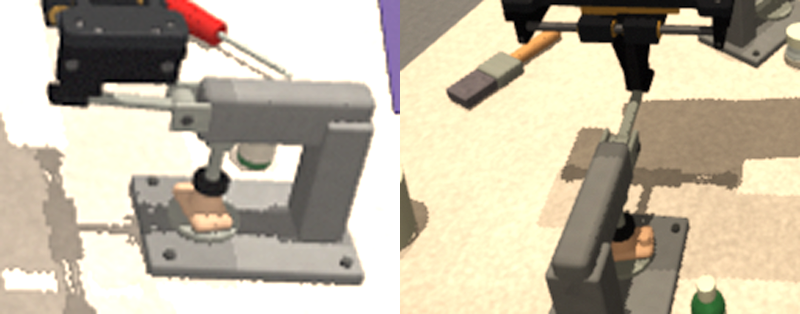

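The picture shows the lever nearly level under the finger tips, the foot sinking, and the mould undisturbed. I continue down.

Request:
{"name": "move_arm", "arguments": {
  "steps": [
    {"gripper":-1,"xyz":[-0.1,0.1,0.6],"spin":0},
    {"gripper":-1,"xyz":[-0.2,0.2,1.2],"spin":0},
    {"gripper":-1,"xyz":[-0.2,0.2,1.8],"spin":0},
    {"gripper":-1,"xyz":[-0.2,0.2,2.3],"spin":0},
    {"gripper":-1,"xyz":[-0.2,0.2,2.6],"spin":0}
  ]
}}

```text
clock: 3.52
ee_pos: [566.7, 192.3, 100.5]
tool_rot: [0.0, 0.624, 0.782, 0.0]
force: [-0.9, 2.6, 5.8]
width: 0.006
grasp_force: 2.4
```

Request:
{"name": "move_arm", "arguments": {
  "steps": [
    {"gripper":-1,"xyz":[0,0,0.2],"spin":0},
    {"gripper":-1,"xyz":[0,0,0.3],"spin":0},
    {"gripper":-1,"xyz":[0,0,0.3],"spin":0}
  ]
}}

```text
clock: 3.9
ee_pos: [566.9, 192.4, 99.0]
tool_rot: [-0.0, 0.624, 0.782, 0.001]
force: [-5.6, 1.2, 16.4]
width: 0.006
grasp_force: 7.6
```

Request:
{"name": "move_arm", "arguments": {
  "steps": [
    {"gripper":-1,"xyz":[0,0,0.1],"spin":0},
    {"gripper":-1,"xyz":[0,0,0.2],"spin":0}
  ]
}}

```text
clock: 4.15
ee_pos: [567.1, 192.6, 98.4]
tool_rot: [-0.0, 0.624, 0.782, 0.001]
force: [-12.0, -1.9, 32.6]
width: 0.008
grasp_force: 15.8
```

Request:
{"name": "move_arm", "arguments": {
  "steps": [
    {"gripper":-1,"xyz":[0,0,-2],"spin":0},
    {"gripper":-1,"xyz":[0,0,-6],"spin":0},
    {"gripper":-1,"xyz":[0,0,-11],"spin":0},
    {"gripper":-1,"xyz":[0,0,-14],"spin":0},
    {"gripper":-1,"xyz":[0,0,-14],"spin":0}
  ]
}}

```text
clock: 4.78
ee_pos: [567.7, 191.8, 237.6]
tool_rot: [0.001, 0.624, 0.781, 0.002]
force: [0.9, 0.9, -0.3]
width: 0.004
grasp_force: 0.0
```

```bash
python3 - <<'E'
from h import *
import cv2
a0=r.snapshot('scene');b0=r.snapshot('side')
shift([566,192,97])
u=np.array([-.212,.977,0]);P=np.array([548.2,263.5,115])
for q in(.8,.9,1.0):
    t=np.radians(40)-q; print(q,proj('scene',P-u*80*np.cos(t)+[0,0,80*np.sin(t)]).round(1))
a=cv2.resize(a0[205:315,360:500],(400,314),interpolation=cv2.INTER_CUBIC);b=cv2.resize(b0[220:420,60:315],(400,314),interpolation=cv2.INTER_CUBIC)
cv2.imwrite('pics/c5.png',np.clip(np.vstack([np.hstack([a,b]),cv2.resize(a0[130:310,150:510],(800,280))[:,:]])*1.4,0,255).astype(np.uint8))
E
```

```text
4.875 [566.2 191.7 234.7] yaxis deg 12.8 width 0.004997942286008763 F [-0.5  0.   0. ]
shift cm [ 0.05 -0.   13.77]
0.8 [383.6 243.5]
0.9 [383.7 246.7]
1.0 [384.3 249.8]
```

View pics/c5.png

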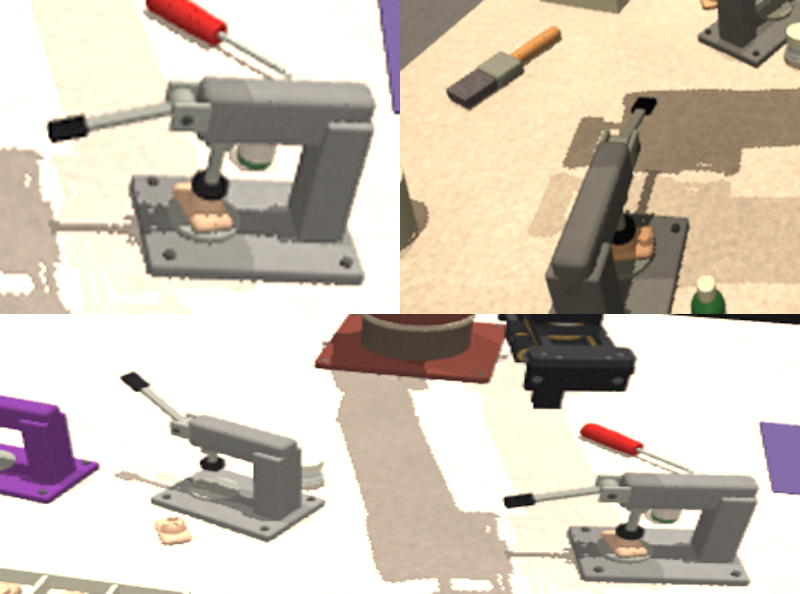

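The paddle now sits at scene pixel (383.5,249.8), which matches lever angle 1.0. The foot is on the mould, the mould has not moved, the empty press is still raised and the gripper is clear.

```bash
python3 -c "
from plant import r
print(r.close_job())"
```

```text
the job is handed in; nothing more can be done
None
```

The job is handed in with no verdict returned: the loaded press's lever is at its lower stop (about 1.0 rad by camera) with the foot on the unmoved mould, the empty press is still raised, and the arm is clear.

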